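# Pull out the griddle scraper and lock it

## Robot

A 6-joint arm with a two-finger parallel gripper is mounted at the origin on the work surface. World frame = base frame: x ahead of the robot, y to its left, z up, the work surface at z = 0. Lengths are in m, angles in rad, forces in N, time in s.
With the tool pointing down it reaches from about 0.225 to 0.875 m from the base axis. Payload 3.4 kg.
Tool frame: the origin (TCP) lies at the very end of the fingers, on their centre line; the grasp point (between the pads) lies behind it (manip.grasp_offset is the z of the grasp point in the tool frame, in m); z points along the fingers, y is the line along which they close (so a half turn about z gives the same grasp; the last joint's range is limited). The gripper opens to 85 mm and grips with 20 to 120 N. Pads are 22 mm wide; open, the fingers measure 114 mm over their backs; the gripper's body (76 mm by 85 mm) begins 54 mm behind the grasp point. The pads swing forward as they close: fully open they stand 13 mm farther back than shut.
Start: joints at [-1.359, 0.276, 1.505, -0, 1.361, -0.121], TCP at [0.188, -0.543, 0.231] pointing down, gripper open.
Joint ranges: [-2.89, 2.89], [-0.75, 2.08], [0.22, 2.7], [-1.18, 4.32], [0.11, 2.71], [-2.7, 2.7]. Speed limits (rad/s): [2.57, 2.57, 3.14, 3.14, 3.14, 3.14].

## Interface

Orientations are given as a unit quaternion [w, x, y, z].
In Python, from rig import manip gives the robot as it stands.
- The arm moves only by the shell command python3 -m pendant 'ROWS' [FORCE]. ROWS is JSON, a list of rows, each an object of numbers: "dx", "dy", "dz": the shift along the tool's x, y, z in m; "rx", "ry", "rz": the turn, a rotation vector about the tool's x, y, z in degrees; "hand": the finger opening in m, from 0 to 0.0854. In form: [{"dx": .., "dy": .., "dz": .., "rx": .., "ry": .., "rz": .., "hand": ..}, ...]. A call has 1 to 12 rows; each row shifts and turns the commanded pose from where the row before left it, along the tool's axes as they then stand; what a row does not reach is not made up. A row lasts 1/12 s, in which the tool goes at most 41.7 mm and 7.16 degrees, less where a joint would pass 70% of its speed; a pose out of reach is approached as far as the arm can. A call is refused whole if a number of a shift passes 0.0417 or a number of a turn 7.16, either way. A call with a gripper value outside its range is refused whole. The fingers move at their own pace and stop on an object; FORCE is the grip in N (left out, the last holds). Time passes only in rows, so rows that do not move let the fingers close. It gives the time, the measured TCP pose, the force, the opening and the grip force at its end, in the units of the state.
- manip.get_state(): the state, without advancing time (a new reading comes with each control period).
- manip.get_image(name): name is "side" or "top"; returns a dict with "frame" (480x640x3 uint8, red, green, blue), "fx", "fy", "cx", "cy" (pixels), "position" and "attitude" of the camera in the world. Camera axes: x right, y up, looking along -z (the intrinsics and any distortion apply to the point x, -y, -z); pixel columns grow to the right and rows downward; lengths in m; the calibration is good to about 2 mm. A picture is of the moment at which its call begins. There is no depth.
- manip.sign_off(): hands the job in; it is judged then, once.
The state is a dict: "clock": time; "qpos": joint angles; "qd": joint speeds; "effort": joint torques, N m; "position": TCP position; "ee_rot": TCP orientation; "contact_force": force on the tool from outside, world axes, zero at the start; "moment": the same for the moment, N m; "width": finger opening in m; "gripper_force": force on a finger pad.
Only numpy, scipy, OpenCV 4.12 (cv2) and the standard library are available. Lean on these libraries where they do the work, as an engineer would, in place of code of your own. Each camera call takes 0.05 s, during which the arm holds its last target. There are 200 camera calls.

## Task

First clear the order pad that was left lying across the scraper rest: put it on top of the pile of pads, squarely, edges flush. Then lay the telescoping griddle scraper in the rest, button side up as it lies now, with its blade end out through the slotted plate, and let go of it; take it again by its head and pull the head out until the lock button clicks up. Leave it lying in the rest, pulled out and locked, and leave the other things on the counter where they stand.

Things in the scene. Friction and masses are not known exactly. Their poses are not given: they have to be found in the camera images.
- scraper: Telescoping griddle scraper, 0.38 kg, lying flat. Barrel (black handle, steel mouth band, grey end cap): a bar 130 long, 28 wide, 24 high. Origin: centre of the barrel's underside; own x along the barrel, z up; rod and blade come out of its -x end. Pushed in, the blade's edge is 178 from the origin; at the start the rod may be up to 25 out
- button_hole (a point): Dark hole, 12 across, in the top of the scraper's barrel, 24 above its underside and 48 from its origin towards the blade: the steel lock button comes up here
- head_grip (a point): Centre of the scraper's head block, to be gripped for pulling: black, 36 long (along the tool), 24 wide, 20 high, on the end of the 12 thick steel rod; 12 above the tool's underside, 50 in front of the barrel's mouth when pushed in. Ahead of it is the blade, 46 long, 64 wide, 4 thick
- rod (a joint): How far the rod is pulled out of the barrel, m: 0 pushed in, 0.081 at its stop. It slides along the barrel's -x with about 3 to 6 N of friction and stays where it is left until locked
- button (a joint): How far the lock button has sprung up, m: near 0 while hidden under the barrel's roof, 0.006 to 0.009 when it has clicked up through its hole, at rod 0.079 to 0.081; it then stands about 4 to 5 mm above the barrel and the rod cannot slide back
- rest: Steel scraper rest, fixed; base plate 176 x 74 x 6; origin: centre of its underside, own x along it. Two saddles (22 long, at x = +-55) carry the barrel's underside 26 above the origin; flared cheeks 48 high leave 33 at the bottom, 50 at the top; only the base between them. Plates 60 wide, 6 thick, tops 58 high, stand across the ends at x = +-76 (146 apart inside); the rear one (+x) is closed
- rest_slot (a point): In the rest's front (-x) end plate: middle of the slot, 20 wide, open at the top, for the rod; 38 above the counter. A seated scraper has the rest's x direction, blade out on -x through this slot; when the head is pulled towards -x the barrel butts against this plate, which holds it
- pad: Loose order pad (white paper block, cardboard back, grey binding strip on its +x end), 172 x 62 x 15, 0.1 kg; origin at the centre of its underside, own x along its length. At the start it lies lengthwise across the tops of the rest's two end plates, underside 58 above the counter
- pile: Pile of three such pads, 172 x 62 x 45, 0.3 kg, loose on the counter, moves as one; origin at the centre of its underside, own x along its length. The pad may lie on it either way round
- bottle_a: Squeeze bottle, 54 across, 172 high; origin under its centre. To be left alone
- bottle_b: Squeeze bottle, 54 across, 172 high; origin under its centre. To be left alone
- bottle_c: Squeeze bottle, 54 across, 172 high; origin under its centre. To be left alone
- shaker: Steel shaker, 42 across, 82 high; origin under its centre. To be left alone
- ramekin: Steel sauce cup, 72 across, 45 high; origin under its centre. To be left alone
- jar: Amber jar, 64 across, 100 high; origin under its centre. To be left alone
- turner: Ordinary one-piece turner, 260 long, lying along its own x; not the scraper. To be left alone

How it is judged:
By the outcome, as a careful person would: the job done as asked, in the order asked, and still so for the second after the job is handed in, with the robot touching nothing.
It also fails if it takes over 59 s, if anything falls off the work surface, if the arm or the gripper's body presses on something with over 40 N, if the wrist force passes 120 N, or if a joint passes its speed limit or range.

## Working session

There is one attempt and no reset: what is moved stays moved. The work goes in short steps, Python scripts to look and compute and a shell command to move; the robot and the scene stay as the last step left them, time stands still between calls to the robot, and variables do not carry over. Pictures are saved under pics/ and viewed, at most 10 in all, crops included, and the job is handed in when it is done.

```bash
ls; mkdir -p pics; python3 - <<'E'
from rig import manip
import cv2,json
print(manip.grasp_offset, manip.get_state())
for n in("top","side"):
    d=manip.get_image(n); cv2.imwrite(f"pics/{n}0.png",d["frame"][:,:,::-1])
    print({k:v for k,v in d.items() if k!="frame"})
E
```

```text
pics
-0.0187 {'clock': 0.0, 'qpos': array([-1.35901727e+00,  2.76596266e-01,  1.50618048e+00,  3.42535203e-05,
        1.36074212e+00, -1.20970985e-01]), 'qd': array([ 0.00173544, -0.00084392,  0.00207766,  0.00232691,  0.0012562 ,
       -0.00164649]), 'effort': array([ 2.72874495e-03, -4.16761601e+01, -2.45805717e+01,  1.96732763e-07,
        1.11033840e-02, -7.92314523e-06]), 'position': array([ 0.18772235, -0.54289433,  0.23042016]), 'ee_rot': array([-9.62873254e-04,  9.86191709e-01,  1.65604905e-01, -2.69842601e-05]), 'contact_force': array([-0.07631087,  0.16645775,  0.09045808]), 'moment': array([ 0.03271784, -0.02434145, -0.05476666]), 'gripper_force': 0.0, 'width': 0.08516915949219095}
{'fx': 461.10555648530806, 'fy': 461.10555648530806, 'cx': 322.89149017166415, 'cy': 243.31368455482396, 'position': array([ 0.34894895, -0.05302207,  1.16360939]), 'attitude': array([ 0.70697035,  0.06577238, -0.07112975, -0.70057653])}
{'fx': 456.3278364099083, 'fy': 456.3278364099083, 'cx': 327.3755851022994, 'cy': 244.16643642463634, 'position': array([ 0.42142684, -0.85886346,  0.74567541]), 'attitude': array([ 0.8965054 ,  0.43376993, -0.03003954, -0.08496671])}
```

View pics/top0.png

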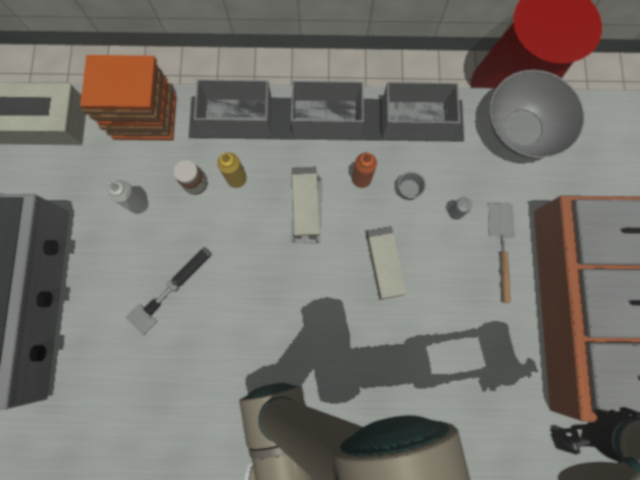

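View pics/side0.png

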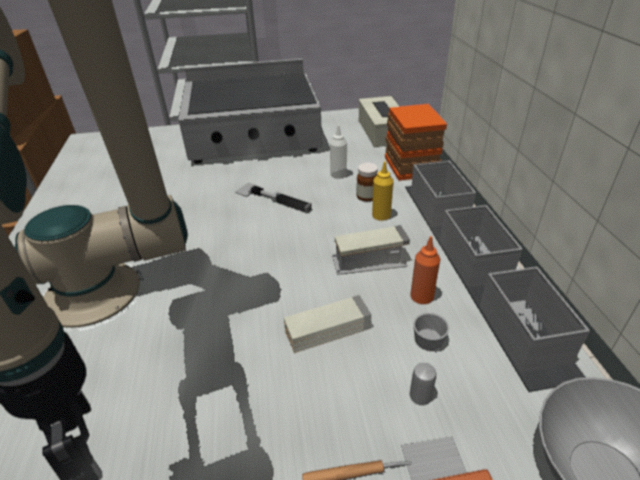

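The top view shows the scraper's barrel at (190,268) with its blade at (142,318). The pad on the rest is at (306,205) and the pile at (386,263). The yellow bottle (232,170) and the red one (365,170) stand beside the rest. Next I'll enlarge the crops.

```bash
cat > h.py <<'E'
from rig import manip
import cv2,numpy as np
from scipy.spatial.transform import Rotation as R
def rot(q): return R.from_quat(np.roll(q,-1)).as_matrix()
def ray(d,uv):
    uv=np.atleast_2d(np.float64(uv))
    v=np.c_[(uv[:,0]-d["cx"])/d["fx"],-(uv[:,1]-d["cy"])/d["fy"],-np.ones(len(uv))]
    return d["position"],v@rot(d["attitude"]).T
def plane(d,uv,z):
    p,v=ray(d,uv); return p+v*((z-p[2])/v[:,2])[:,None]
def proj(d,P):
    c=(np.atleast_2d(P)-d["position"])@rot(d["attitude"])
    return np.c_[d["cx"]+d["fx"]*c[:,0]/-c[:,2],d["cy"]-d["fy"]*c[:,1]/-c[:,2]]
def tri(d1,a,d2,b):
    p,v=ray(d1,a);q,w=ray(d2,b);v=v[0];w=w[0]
    s=np.linalg.lstsq(np.c_[v,-w],q-p,rcond=None)[0]
    A=p+v*s[0];B=q+w*s[1]; return (A+B)/2,np.linalg.norm(A-B)
def rect(mask,near):
    cs=cv2.findContours(mask.astype(np.uint8),cv2.RETR_EXTERNAL,cv2.CHAIN_APPROX_NONE)[0]
    c=max((c for c in cs if len(c)>8),key=lambda c:-1e9 if cv2.pointPolygonTest(c,near,True)<-15 else cv2.contourArea(c))
    return c
E
python3 - <<'E'
from h import *
t=cv2.imread("pics/top0.png");s=cv2.imread("pics/side0.png")
a=cv2.resize(t[150:310,275:415],None,fx=3.7,fy=3.7,interpolation=cv2.INTER_CUBIC)[:592,:400*1]
f=lambda im,r0,r1,c0,c1,k:cv2.resize(im[r0:r1,c0:c1],None,fx=k,fy=k,interpolation=cv2.INTER_CUBIC)
A=f(t,155,255,280,330,6)   # 600x300
B=f(s,215,290,320,420,5)    # 375x500
C=f(t,240,285,160,220,5)[:225,:300]
D=f(s,175,220,230,320,5)[:225]
D=cv2.resize(D,(500,225)) 
o=np.zeros((600,800,3),np.uint8);o[:,:300]=A;o[:375,300:]=B;o[375:,300:]=D
cv2.imwrite("pics/crop1.png",o)
E
```

```text
(no output)
```

View pics/crop1.png

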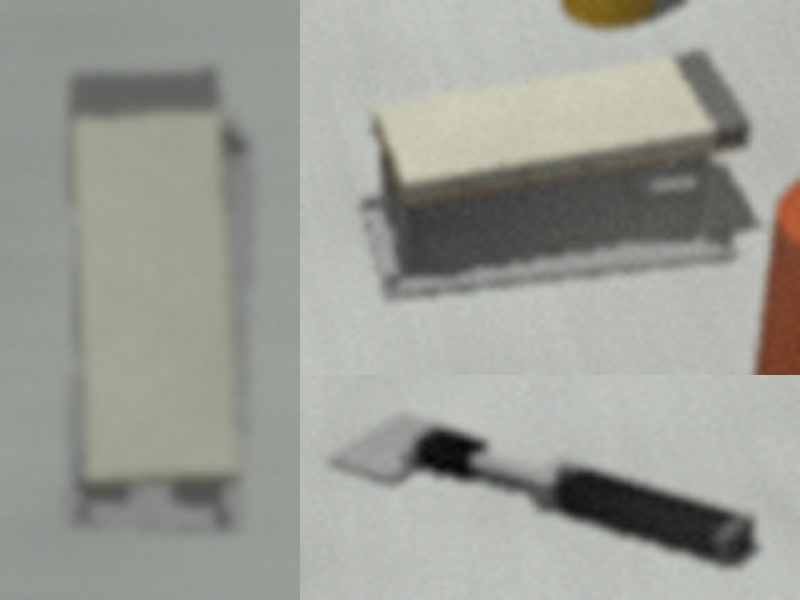

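The crop shows the near end plate of the rest with two dark pieces and a gap between them at about crop (150,495). That puts the slot on the robot side. The scraper's blade points to the left and towards the robot. Now I'll measure from both views.

```bash
cat > m1.py <<'E'
from h import *
T=manip.get_image("top");S=manip.get_image("side")
def paper(d,near):
    f=d["frame"].astype(int); m=(f[...,0]-f[...,2]>14)&(f[...,0]>140)
    m=cv2.morphologyEx(m.astype(np.uint8),cv2.MORPH_OPEN,np.ones((3,3)))
    return rect(m,near)
def quad(c):
    for e in np.arange(.01,.2,.005):
        a=cv2.approxPolyDP(cv2.convexHull(c),e*cv2.arcLength(c,True),True)
        if len(a)<=4:break
    return a[:,0].astype(float)
if __name__=="__main__":
  for nm,nt,ns,z in(("pad",(306,205),(365,241),.073),("pile",(386,263),(325,320),.045)):
    c=paper(T,nt); cs=paper(S,ns)
    q=quad(c); print(nm,"area",cv2.contourArea(c),q.tolist(),quad(cs).tolist())
    P=plane(T,c[:,0],z)[:,:2].astype(np.float32)
    r=cv2.minAreaRect(P); b=cv2.boxPoints(r); print("rect",r,b.round(4).tolist())
    # match side quad by projection
    for p in q:
        e=[tri(T,p,S,s) for s in quad(cs)]
        i=np.argmin([x[1] for x in e]); print(p,e[i][0].round(4),round(e[i][1],4))
E
python3 m1.py
```

```text
pad area 468.5 [[414.0, 456.0], [419.0, 479.0], [398.0, 479.0], [394.0, 461.0]] [[401.0, 241.0], [341.0, 251.0], [335.0, 237.0], [394.0, 227.0]]
rect ((0.05963019281625748, -0.24778981506824493), (0.04919463396072388, 0.051382940262556076), 6.984655857086182) [[0.032099999487400055, -0.22529999911785126], [0.03830000013113022, -0.27630001306533813], [0.08720000088214874, -0.2703000009059906], [0.08089999854564667, -0.21930000185966492]]
[414. 456.] [ 0.3419 -0.2631  0.3574] 0.3843
[419. 479.] [ 0.328  -0.2722  0.3799] 0.4127
[398. 479.] [ 0.3284 -0.246   0.3654] 0.4233
[394. 461.] [ 0.3393 -0.2375  0.3464] 0.4013
pile area 468.5 [[414.0, 456.0], [419.0, 479.0], [398.0, 479.0], [394.0, 461.0]] [[361.0, 314.0], [294.0, 338.0], [285.0, 317.0], [352.0, 299.0]]
rect ((0.05220232158899307, -0.252790242433548), (0.050457652658224106, 0.05270214378833771), 6.984630584716797) [[0.024000000208616257, -0.2296999990940094], [0.030400000512599945, -0.28200000524520874], [0.0803999975323677, -0.2759000062942505], [0.07400000095367432, -0.22360000014305115]]
[414. 456.] [ 0.2772 -0.2746  0.1869] 0.3281
[419. 479.] [ 0.2621 -0.2847  0.2169] 0.3642
[398. 479.] [ 0.2587 -0.2533  0.189 ] 0.3745
[394. 461.] [ 0.2704 -0.2437  0.1628] 0.346
```

```bash
python3 - <<'E'
from h import *
t=cv2.imread("pics/top0.png")[:,:,::-1]; print(t[205,306],t[263,386],t[205,340],t[175,303],t[300,320])
E
sed -i 's/m=(f\[...,0\]-f\[...,2\]>14)&(f\[...,0\]>140)/g=np.float32(f); g=cv2.blur(g,(3,3)); m=(g[...,1]-g[...,2]>11)\&(g[...,0]>125)/' m1.py
sed -i 's/-1e9 if cv2.pointPolygonTest(c,near,True)<-15 else cv2.contourArea(c)/cv2.pointPolygonTest(c,near,True)/' h.py
python3 m1.py
```

```text
[160 162 146] [161 163 147] [153 158 153] [154 155 141] [83 85 83]
pad area 1377.0 [[315.0, 174.0], [318.0, 233.0], [296.0, 234.0], [293.0, 175.0]] [[401.0, 238.0], [346.0, 251.0], [335.0, 242.0], [386.0, 227.0]]
rect ((0.6619060039520264, -0.0158829502761364), (0.1529632955789566, 0.05990404263138771), 3.1767702102661133) [[0.583899974822998, 0.009800000116229057], [0.5871999859809875, -0.05000000074505806], [0.7398999929428101, -0.041600000113248825], [0.7365999817848206, 0.018300000578165054]]
[315. 174.] [ 0.7362 -0.0393  0.0763] 0.0019
[318. 233.] [ 0.5948 -0.0485  0.065 ] 0.0089
[296. 234.] [0.5864 0.0058 0.0541] 0.0063
[293. 175.] [0.7541 0.0177 0.0287] 0.0061
pile area 1447.0 [[392.0, 234.0], [405.0, 293.0], [382.0, 298.0], [370.0, 238.0]] [[362.0, 314.0], [297.0, 338.0], [284.0, 323.0], [347.0, 298.0]]
rect ((0.514981746673584, -0.21858517825603485), (0.1543845236301422, 0.06053053215146065), 10.953676223754883) [[0.4334000051021576, -0.20350000262260437], [0.4449000060558319, -0.2630000114440918], [0.5964999794960022, -0.23360000550746918], [0.5849999785423279, -0.17419999837875366]]
[392. 234.] [ 0.5937 -0.232   0.0461] 0.0001
[405. 293.] [ 0.4513 -0.262   0.0377] 0.0056
[382. 298.] [ 0.4349 -0.2073  0.0268] 0.0036
[370. 238.] [ 0.5786 -0.1774  0.0435] 0.0097
```

Both tops came out where they should: the well-defined corners triangulate to z≈0.076 for the pad and 0.046 for the pile, and both are about 62 wide.

| Object | Centre (m) | Yaw |
|---|---|---|
| Pad | (0.6705, -0.0154) | 3.2° |
| Pile | (0.5225, -0.2172) | 11° |

```bash
cat > go.py <<'E'
import sys
from h import *
x,y,z,yaw=map(float,sys.argv[1:5])
s=manip.get_state();M=rot(s["ee_rot"]);a=np.radians(yaw)
G=np.array([[np.cos(a),np.sin(a),0],[np.sin(a),-np.cos(a),0],[0,0,-1]])
print("t",s["clock"],"pos",s["position"].round(4),"w",s["width"],"rotvec",np.degrees(R.from_matrix(M.T@G).as_rotvec()).round(2),
 "shift after rot",(G.T@(np.array([x,y,z])-s["position"])).round(4),"before rot",(M.T@(np.array([x,y,z])-s["position"])).round(4))
E
python3 go.py .6705 -.0154 .2 3.2
```

```text
t 0.3 pos [ 0.1878 -0.5433  0.231 ] w 0.0852053440741107 rotvec [-0.03  0.   15.87] shift after rot [ 0.5114 -0.5002  0.031 ] before rot [ 0.6287 -0.3413  0.0312]
```

```bash
python3 -m pendant '[{"rz":5.29},{"rz":5.29},{"rz":5.29},{"dx":0.0284,"dy":-0.0278},{"dx":0.0284,"dy":-0.0278},{"dx":0.0284,"dy":-0.0278},{"dx":0.0284,"dy":-0.0278},{"dx":0.0284,"dy":-0.0278},{"dx":0.0284,"dy":-0.0278},{"dx":0.0284,"dy":-0.0278},{"dx":0.0284,"dy":-0.0278},{"dx":0.0284,"dy":-0.0278}]'
python3 -m pendant '[{"dx":0.0284,"dy":-0.0278},{"dx":0.0284,"dy":-0.0278},{"dx":0.0284,"dy":-0.0278},{"dx":0.0284,"dy":-0.0278},{"dx":0.0284,"dy":-0.0278},{"dx":0.0284,"dy":-0.0278},{"dx":0.0284,"dy":-0.0278},{"dx":0.0284,"dy":-0.0278},{"dx":0.0284,"dy":-0.0278},{},{}]'
python3 go.py .6705 -.0154 .047 3.2
```

```text
t 0.3 pos [ 0.1878 -0.5433  0.231 ] w 0.0852053440741107 rotvec [-0.03  0.   15.87] shift after rot [ 0.5114 -0.5002  0.184 ] before rot [ 0.6287 -0.3412  0.1842]invalid input
invalid input
```

```bash
python3 -m pendant '[{"dx":0,"dy":0,"dz":0,"rx":0,"ry":0,"rz":5.29,"hand":0.085}]'; python3 -m pendant '[{"dx":0,"dy":0,"dz":0,"rx":0,"ry":0,"rz":5.29}]'
```

```text
clock: 0.38
position: [0.1878, -0.5434, 0.2311]
ee_rot: [-0.0, 0.993, 0.119, -0.0]
contact_force: [-0.3, -0.3, 0.0]
width: 0.0851
gripper_force: 0.0invalid input
```

```bash
python3 -m pendant '[{"dx":0,"dy":0,"dz":0,"rx":0,"ry":0,"rz":5.29,"hand":0.085},{"dx":0,"dy":0,"dz":0,"rx":0,"ry":0,"rz":5.29,"hand":0.085},{"dx":0.0284,"dy":-0.0278,"dz":0,"rx":0,"ry":0,"rz":0,"hand":0.085},{"dx":0.0284,"dy":-0.0278,"dz":0,"rx":0,"ry":0,"rz":0,"hand":0.085},{"dx":0.0284,"dy":-0.0278,"dz":0,"rx":0,"ry":0,"rz":0,"hand":0.085},{"dx":0.0284,"dy":-0.0278,"dz":0,"rx":0,"ry":0,"rz":0,"hand":0.085},{"dx":0.0284,"dy":-0.0278,"dz":0,"rx":0,"ry":0,"rz":0,"hand":0.085},{"dx":0.0284,"dy":-0.0278,"dz":0,"rx":0,"ry":0,"rz":0,"hand":0.085},{"dx":0.0284,"dy":-0.0278,"dz":0,"rx":0,"ry":0,"rz":0,"hand":0.085},{"dx":0.0284,"dy":-0.0278,"dz":0,"rx":0,"ry":0,"rz":0,"hand":0.085},{"dx":0.0284,"dy":-0.0278,"dz":0,"rx":0,"ry":0,"rz":0,"hand":0.085}]' >/dev/null
python3 -m pendant '[{"dx":0.0284,"dy":-0.0278,"dz":0,"rx":0,"ry":0,"rz":0,"hand":0.085},{"dx":0.0284,"dy":-0.0278,"dz":0,"rx":0,"ry":0,"rz":0,"hand":0.085},{"dx":0.0284,"dy":-0.0278,"dz":0,"rx":0,"ry":0,"rz":0,"hand":0.085},{"dx":0.0284,"dy":-0.0278,"dz":0,"rx":0,"ry":0,"rz":0,"hand":0.085},{"dx":0.0284,"dy":-0.0278,"dz":0,"rx":0,"ry":0,"rz":0,"hand":0.085},{"dx":0.0284,"dy":-0.0278,"dz":0,"rx":0,"ry":0,"rz":0,"hand":0.085},{"dx":0.0284,"dy":-0.0278,"dz":0,"rx":0,"ry":0,"rz":0,"hand":0.085},{"dx":0.0284,"dy":-0.0278,"dz":0,"rx":0,"ry":0,"rz":0,"hand":0.085},{"dx":0.0284,"dy":-0.0278,"dz":0,"rx":0,"ry":0,"rz":0,"hand":0.085},{"dx":0,"dy":0,"dz":0,"rx":0,"ry":0,"rz":0,"hand":0.085},{"dx":0,"dy":0,"dz":0,"rx":0,"ry":0,"rz":0,"hand":0.085}]'
python3 go.py .6705 -.0154 .047 3.2
```

```text
clock: 2.22
position: [0.6712, -0.0134, 0.2302]
ee_rot: [-0.0, 1.0, 0.03, -0.001]
contact_force: [-0.7, -1.2, 0.1]
width: 0.0847
gripper_force: 0.0
t 2.2167 pos [ 0.6712 -0.0134  0.2302] w 0.08472013636152154 rotvec [-0.    0.06  0.19] shift after rot [-0.0008  0.0019  0.1832] before rot [-0.0007  0.0019  0.1832]
```

```bash
python3 -m pendant '[{"dx":-0.0007,"dy":0.0019,"dz":0.035,"rx":0,"ry":0,"rz":0.2,"hand":0.085},{"dx":0,"dy":0,"dz":0.035,"rx":0,"ry":0,"rz":0,"hand":0.085},{"dx":0,"dy":0,"dz":0.035,"rx":0,"ry":0,"rz":0,"hand":0.085},{"dx":0,"dy":0,"dz":0.035,"rx":0,"ry":0,"rz":0,"hand":0.085},{"dx":0,"dy":0,"dz":0.023,"rx":0,"ry":0,"rz":0,"hand":0.085},{"dx":0,"dy":0,"dz":0.02,"rx":0,"ry":0,"rz":0,"hand":0.085},{"dx":0,"dy":0,"dz":0,"rx":0,"ry":0,"rz":0,"hand":0.085}]'
python3 -m pendant '[{"dx":0,"dy":0,"dz":0,"rx":0,"ry":0,"rz":0,"hand":0.055},{"dx":0,"dy":0,"dz":0,"rx":0,"ry":0,"rz":0,"hand":0.055},{"dx":0,"dy":0,"dz":0,"rx":0,"ry":0,"rz":0,"hand":0.05},{"dx":0,"dy":0,"dz":0,"rx":0,"ry":0,"rz":0,"hand":0.05},{"dx":0,"dy":0,"dz":0,"rx":0,"ry":0,"rz":0,"hand":0.05},{"dx":0,"dy":0,"dz":0,"rx":0,"ry":0,"rz":0,"hand":0.05}]' 40
```

```text
clock: 2.8
position: [0.6652, -0.0183, 0.0437]
ee_rot: [-0.0, 1.0, 0.025, -0.005]
contact_force: [-1.1, -0.4, -0.4]
width: 0.0848
gripper_force: 0.0
clock: 3.3
position: [0.6709, -0.0177, 0.0504]
ee_rot: [0.001, 1.0, 0.026, 0.002]
contact_force: [-0.6, -0.9, 7.3]
width: 0.0608
gripper_force: 45.7
```

```bash
python3 -m pendant '[{"dx":0,"dy":0,"dz":-0.008,"rx":0,"ry":0,"rz":0,"hand":0.05},{"dx":0,"dy":0,"dz":-0.02,"rx":0,"ry":0,"rz":0,"hand":0.05},{"dx":0,"dy":0,"dz":-0.03,"rx":0,"ry":0,"rz":0,"hand":0.05},{"dx":0,"dy":0,"dz":-0.03,"rx":0,"ry":0,"rz":0,"hand":0.05},{"dx":0,"dy":0,"dz":0,"rx":0,"ry":0,"rz":0,"hand":0.05},{"dx":0,"dy":0,"dz":0,"rx":0,"ry":0,"rz":0,"hand":0.05}]'
python3 go.py .5225 -.2172 .12 10.95; python3 - <<'E'
from h import *
for n in("top","side"):
    d=manip.get_image(n); cv2.imwrite(f"pics/{n}1.png",d["frame"][:,:,::-1])
E
```

```text
clock: 3.8
position: [0.671, -0.0173, 0.1389]
ee_rot: [0.0, 1.0, 0.026, 0.002]
contact_force: [0.0, -0.7, -1.0]
width: 0.0607
gripper_force: 44.9
t 3.8 pos [ 0.671  -0.0173  0.1389] w 0.06067152616120968 rotvec [ 0.07 -0.27 -7.94] shift after rot [-0.1838  0.1681  0.0189] before rot [-0.1589  0.1919  0.0183]
```

View pics/side1.png

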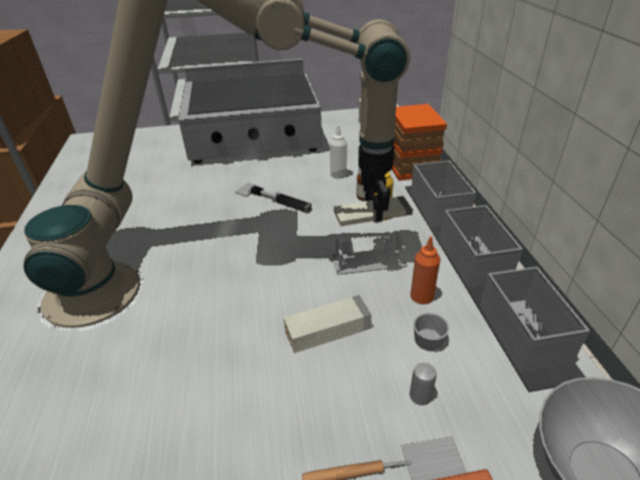

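The pad is lifted and held level, the rest is now uncovered at (368,252), and the bottles haven't moved. I need to see how far the fingertips stick out below the pad, and which end the slot is on.

```bash
python3 - <<'E'
from h import *
t=cv2.imread("pics/top1.png");s=cv2.imread("pics/side1.png")
f=lambda im,r0,r1,c0,c1,k:cv2.resize(im[r0:r1,c0:c1],None,fx=k,fy=k,interpolation=cv2.INTER_CUBIC)
o=np.zeros((600,800,3),np.uint8);o[:,:300]=f(t,150,250,285,335,6)
o[:300,300:]=f(s,180,230,325,408,6)[:,:498][:, :500] if 0 else cv2.resize(s[180:230,325:408],(500,300),interpolation=cv2.INTER_CUBIC)
o[300:,300:]=cv2.resize(s[225:275,325:408],(500,300),interpolation=cv2.INTER_CUBIC)
cv2.imwrite("pics/crop2.png",o)
E
```

```text
(no output)
```

View pics/crop2.png

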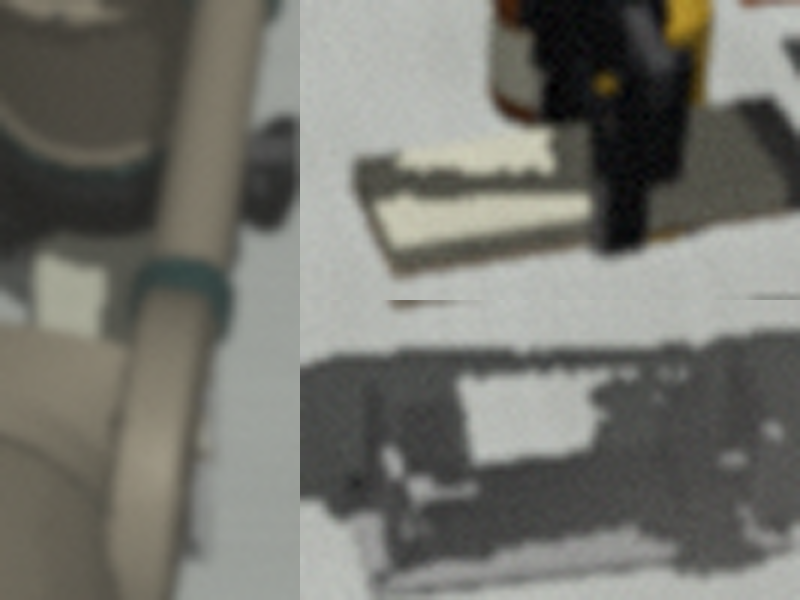

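The fingertips reach only about 2 mm below the pad's underside, so I can release it just above the pile. Moving over the pile.

```bash
python3 -m pendant '[{"dx":0,"dy":0,"dz":0,"rx":0,"ry":-0.2,"rz":-3.97,"hand":0.05},{"dx":0,"dy":0,"dz":0,"rx":0,"ry":0,"rz":-3.97,"hand":0.05},{"dx":-0.0263,"dy":0.024,"dz":0,"rx":0,"ry":0,"rz":0,"hand":0.05},{"dx":-0.0263,"dy":0.024,"dz":0,"rx":0,"ry":0,"rz":0,"hand":0.05},{"dx":-0.0263,"dy":0.024,"dz":0,"rx":0,"ry":0,"rz":0,"hand":0.05},{"dx":-0.0263,"dy":0.024,"dz":0,"rx":0,"ry":0,"rz":0,"hand":0.05},{"dx":-0.0263,"dy":0.024,"dz":0.01,"rx":0,"ry":0,"rz":0,"hand":0.05},{"dx":-0.0263,"dy":0.024,"dz":0.02,"rx":0,"ry":0,"rz":0,"hand":0.05},{"dx":-0.026,"dy":0.024,"dz":0.02,"rx":0,"ry":0,"rz":0,"hand":0.05},{"dx":0,"dy":0,"dz":0.01,"rx":0,"ry":0,"rz":0,"hand":0.05},{"dx":0,"dy":0,"dz":0,"rx":0,"ry":0,"rz":0,"hand":0.05},{"dx":0,"dy":0,"dz":0,"rx":0,"ry":0,"rz":0,"hand":0.05}]'
python3 go.py .5225 -.2172 .041 10.95; python3 - <<'E'
from h import *
im=[]
for n in("top","side"):
    d=manip.get_image(n); cv2.imwrite(f"pics/{n}2.png",d["frame"][:,:,::-1]);im.append(d["frame"][:,:,::-1])
o=np.zeros((500,800,3),np.uint8)
o[:,:400]=cv2.resize(im[0][215:315,345:425],(400,500),interpolation=cv2.INTER_CUBIC)
o[:,400:]=cv2.resize(im[1][260:385,275:375],(400,500),interpolation=cv2.INTER_CUBIC)
cv2.imwrite("pics/crop3.png",o)
E
```

```text
clock: 4.9
position: [0.5201, -0.2165, 0.0754]
ee_rot: [-0.001, 0.995, 0.095, -0.003]
contact_force: [0.4, 0.4, -0.9]
width: 0.061
gripper_force: 44.8
t 4.9 pos [ 0.5201 -0.2165  0.0754] w 0.06096188362937549 rotvec [-0.18  0.33 -0.07] shift after rot [0.0022 0.0012 0.0344] before rot [0.0024 0.0013 0.0344]
```

View pics/crop3.png

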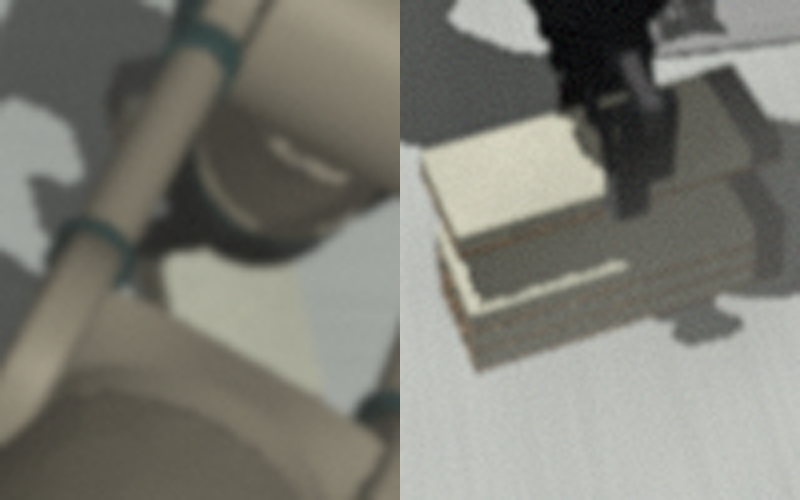

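The side crop shows the pad hovering over the pile. The pad's lower near corner is at crop (465,250), the pile's top corner at (478,312) and its bottom corner at (480,370).

```bash
python3 - <<'E'
from h import *
d=manip.get_image("side")
f=lambda x,y:(275+(x-400)/4,260+y/4)
for n,p,z in(("padbot",(465,251),.083),("padtopR",(461,238),.098),("padtopL",(422,155),.098),("piletop",(478,312),.045),("pilebot",(480,371),0),("piletopL",(438,233),.045),
  ("padfarR top",(778,158),.098),("pilefarR",(782,275),.015)):
    P=plane(d,f(*p),z)[0]
    a=np.radians(10.95);v=P[:2]-[.5225,-.2172]; print(n,P.round(4),"in pile frame",(v@[np.cos(a),np.sin(a)]).round(4),(v@[-np.sin(a),np.cos(a)]).round(4))
E
```

```text
padbot [ 0.446  -0.2605  0.083 ] in pile frame -0.0834 -0.028
padtopR [ 0.4445 -0.2656  0.098 ] in pile frame -0.0858 -0.0327
padtopL [ 0.4318 -0.207   0.098 ] in pile frame -0.0871 0.0272
piletop [ 0.449  -0.2669  0.045 ] in pile frame -0.0816 -0.0348
pilebot [ 0.4471 -0.267   0.    ] in pile frame -0.0835 -0.0346
piletopL [ 0.4352 -0.2113  0.045 ] in pile frame -0.0846 0.0224
padfarR top [ 0.6044 -0.2439  0.098 ] in pile frame 0.0754 -0.0418
pilefarR [ 0.6088 -0.2479  0.015 ] in pile frame 0.0789 -0.0466
```

```bash
python3 -m pendant '[{"dx":0.0022,"dy":0.0025,"dz":0.012,"rx":-0.18,"ry":0.3,"rz":0,"hand":0.05},{"dx":0,"dy":0,"dz":0.01,"rx":0,"ry":0,"rz":0,"hand":0.05},{"dx":0,"dy":0,"dz":0.004,"rx":0,"ry":0,"rz":0,"hand":0.05},{"dx":0,"dy":0,"dz":0,"rx":0,"ry":0,"rz":0,"hand":0.05},{"dx":0,"dy":0,"dz":0,"rx":0,"ry":0,"rz":0,"hand":0.05}]'
python3 go.py .5225 -.2172 .041 10.95; python3 - <<'E'
from h import *
d=manip.get_image("side");im=d["frame"][:,:,::-1]
o=cv2.resize(im[275:365,275:375],(660,594),interpolation=cv2.INTER_CUBIC)
cv2.imwrite("pics/crop4.png",o)
E
```

```text
clock: 5.47
position: [0.5237, -0.2187, 0.0508]
ee_rot: [0.001, 0.995, 0.096, 0.001]
contact_force: [0.3, -0.1, -1.1]
width: 0.0609
gripper_force: 44.8
t 5.4667 pos [ 0.5237 -0.2187  0.0508] w 0.060893697883516465 rotvec [ 0.14 -0.07  0.03] shift after rot [-0.0009 -0.0017  0.0098] before rot [-0.0009 -0.0017  0.0097]
```

View pics/crop4.png

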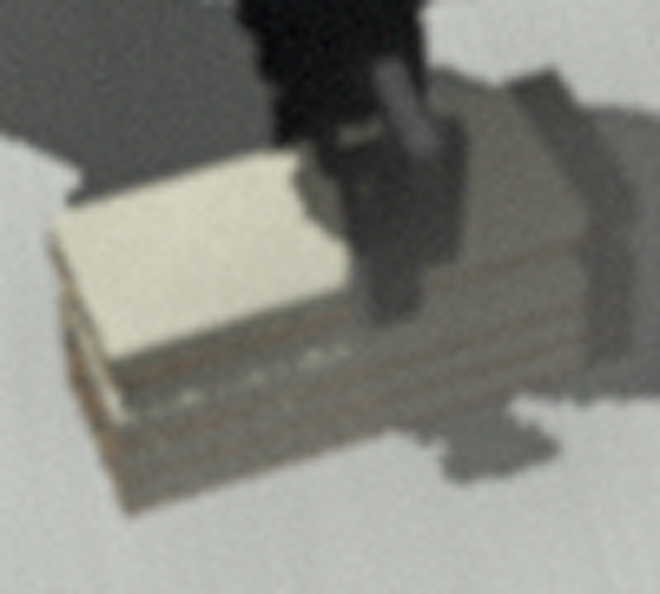

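The pad is about 13 mm above the pile. Its top near corner is at crop (112,360) and its bottom one at (119,388). The pile's corner runs from (124,422) to (130,515).

```bash
python3 - <<'E'
from h import *
d=manip.get_image("side")
f=lambda x,y:(275+x/6.6-.4,275+y/6.6-.4)
for n,p,z in(("padbot",(119,388),.0584),("padtopR",(112,360),.0734),("padtopL",(50,228),.0734),("piletop",(124,422),.045),("pilebot",(130,515),0),("pilebotL",(72,375),0.0)):
    P=plane(d,f(*p),z)[0]
    a=np.radians(10.95);v=P[:2]-[.5225,-.2172]; print(n,"in pile frame",(v@[np.cos(a),np.sin(a)]).round(4),(v@[-np.sin(a),np.cos(a)]).round(4))
a=np.radians(10.95)
E
```

```text
padbot in pile frame -0.0841 -0.0335
padtopR in pile frame -0.0858 -0.0353
padtopL in pile frame -0.0873 0.022
piletop in pile frame -0.0841 -0.0353
pilebot in pile frame -0.0848 -0.0337
pilebotL in pile frame -0.0848 0.0264
```

```bash
python3 -m pendant '[{"dx":0.0008,"dy":0,"dz":0.004,"rx":0,"ry":0,"rz":0,"hand":0.05},{"dx":0,"dy":0,"dz":0.004,"rx":0,"ry":0,"rz":0,"hand":0.05},{"dx":0,"dy":0,"dz":0,"rx":0,"ry":0,"rz":0,"hand":0.05},{"dx":0,"dy":0,"dz":0,"rx":0,"ry":0,"rz":0,"hand":0.07},{"dx":0,"dy":0,"dz":0,"rx":0,"ry":0,"rz":0,"hand":0.07},{"dx":0,"dy":0,"dz":0.005,"rx":0,"ry":0,"rz":0,"hand":0.07},{"dx":0,"dy":0,"dz":0.005,"rx":0,"ry":0,"rz":0,"hand":0.07}]'
python3 -m pendant '[{"dx":0,"dy":0,"dz":0,"rx":0,"ry":0,"rz":0,"hand":0.066},{"dx":0,"dy":0,"dz":0,"rx":0,"ry":0,"rz":0,"hand":0.06},{"dx":0,"dy":0,"dz":0,"rx":0,"ry":0,"rz":0,"hand":0.06},{"dx":0,"dy":0,"dz":0,"rx":0,"ry":0,"rz":0,"hand":0.06}]' 20
python3 -m pendant '[{"dx":0,"dy":0,"dz":0,"rx":0,"ry":0,"rz":0,"hand":0.08},{"dx":0,"dy":0,"dz":0,"rx":0,"ry":0,"rz":0,"hand":0.08},{"dx":0,"dy":0,"dz":-0.02,"rx":0,"ry":0,"rz":0,"hand":0.08},{"dx":0,"dy":0,"dz":-0.04,"rx":0,"ry":0,"rz":0,"hand":0.08},{"dx":0,"dy":0,"dz":-0.04,"rx":0,"ry":0,"rz":0,"hand":0.08},{"dx":0,"dy":0,"dz":-0.04,"rx":0,"ry":0,"rz":0,"hand":0.08},{"dx":0,"dy":0,"dz":-0.03,"rx":0,"ry":0,"rz":0,"hand":0.08},{"dx":0,"dy":0,"dz":0,"rx":0,"ry":0,"rz":0,"hand":0.08}]'
```

```text
clock: 6.15
position: [0.5248, -0.2194, 0.033]
ee_rot: [0.002, 0.995, 0.095, 0.002]
contact_force: [1.6, 0.7, -1.1]
width: 0.0699
gripper_force: 0.0
clock: 6.48
position: [0.5242, -0.2193, 0.0327]
ee_rot: [0.001, 0.995, 0.095, 0.001]
contact_force: [0.3, -1.4, -2.5]
width: 0.0617
gripper_force: 22.7
clock: 7.15
position: [0.5278, -0.2204, 0.2106]
ee_rot: [0.005, 0.995, 0.095, 0.007]
contact_force: [0.6, -0.3, -0.6]
width: 0.0801
gripper_force: 0.0
```

```bash
python3 - <<'E'
from h import *
o=np.zeros((600,800,3),np.uint8)
T=manip.get_image("top");S=manip.get_image("side")
cv2.imwrite("pics/top5.png",T["frame"][:,:,::-1]);cv2.imwrite("pics/side5.png",S["frame"][:,:,::-1])
f=lambda im,r0,r1,c0,c1,w,h:cv2.resize(im["frame"][r0:r1,c0:c1,::-1],(w,h),interpolation=cv2.INTER_CUBIC)
o[:,:300]=f(T,155,255,280,330,300,600)
o[:300,300:]=f(S,222,282,325,425,500,300)
o[300:,300:700]=f(S,290,365,275,375,400,300)
cv2.imwrite("pics/crop5.png",o)
E
```

```text
(no output)
```

View pics/crop5.png

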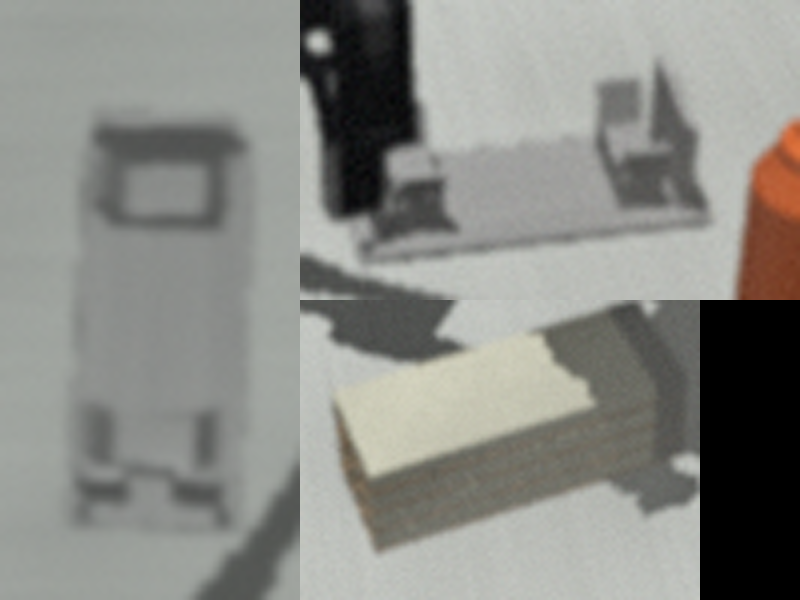

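The pad sits flush on the pile, with straight edges in the side crop. The rest is clear, and its slot gap is at crop (150,488), on the robot side. Next I'll measure the rest and the scraper.

```bash
cat > m2.py <<'E'
from h import *
T=manip.get_image("top");S=manip.get_image("side")
f=lambda x,y:(280+x/6-.4,155+y/6-.4)
for n,p,z in(("slot",(150,488),.038),("nearL",(75,490),.038),("nearR",(228,490),.038),("farplate L",(93,130),.058),("farplate R",(245,130),.058),("baseNL",(73,526),.006),("baseNR",(234,527),.006),("cheeksN",(152,435),.04),("farcheekL in",(123,190),.04),("farcheekR in",(212,190),.04)):
    print(n,plane(T,f(*p),z)[0].round(4))
g=cv2.GaussianBlur(cv2.cvtColor(T["frame"],cv2.COLOR_RGB2GRAY).astype(np.float32),(3,5),1)
L=[];Rr=[]
for r in range(194,221):
    D=np.diff(g[r]); 
    def sub(a,b,s):
        w=np.clip(s*D[a:b],0,None); k=np.argmax(w); k0=max(k-1,0); ww=w[k0:k+2]; return a+.5+k0+(ww*np.arange(len(ww))).sum()/ww.sum()
    L.append((sub(288,298,-1),r));Rr.append((sub(315,326,1),r))
for e in(L,Rr):
    P=plane(T,e,.006); k=np.polyfit(P[:,0],P[:,1],1); res=P[:,1]-np.polyval(k,P[:,0]); m=abs(res)<.003
    k=np.polyfit(P[m,0],P[m,1],1); print("edge y at x=.67",np.polyval(k,.67).round(4),"deg",np.degrees(k[0]).round(2),"rms",res.std().round(4))
# scraper in first pictures
for d,n,near in((T,"top0",(193,265)),(S,"side0",(293,202))):
    im=cv2.imread(f"pics/{n}.png");gr=cv2.cvtColor(im,cv2.COLOR_BGR2GRAY)
    m=(gr<75).astype(np.uint8); x0,y0=int(near[0]),int(near[1]); w=np.zeros_like(m); w[y0-40:y0+40,x0-60:x0+40]=1; c=rect(m*w,near)
    r=cv2.minAreaRect(c); print(n,r); 
    l=cv2.fitLine(c,cv2.DIST_L2,0,.01,.01).ravel(); u=l[:2]/np.linalg.norm(l[:2]); u=u if u[0]>0 else -u; p0=np.array(r[0])
    t=np.arange(-80,36,1.0); pts=(p0+t[:,None]*u).astype(np.float32)
    v=cv2.remap(gr,pts[:,0].reshape(1,-1),pts[:,1].reshape(1,-1),cv2.INTER_LINEAR)[0]
    print(u,list(zip(t[::1].astype(int),v)))
E
python3 m2.py
```

```text
slot [ 0.5883 -0.0149  0.038 ]
nearL [0.5872 0.0163 0.038 ]
nearR [ 0.5878 -0.0473  0.038 ]
farplate L [0.7372 0.0108 0.058 ]
farplate R [ 0.7379 -0.0529  0.058 ]
baseNL [0.5783 0.0188 0.006 ]
baseNR [ 0.5785 -0.0499  0.006 ]
cheeksN [ 0.6105 -0.0154  0.04  ]
farcheekL in [ 0.717  -0.0014  0.04  ]
farcheekR in [ 0.7174 -0.0392  0.04  ]
edge y at x=.67 0.0211 deg -2.15 rms 0.0008
edge y at x=.67 -0.0558 deg -0.97 rms 0.0011
top0 ((190.00001525878906, 268.0), (9.899494171142578, 42.42640686035156), 45.0)
[ 0.7086109  -0.70559955] [(np.int64(-80), np.uint8(135)), (np.int64(-79), np.uint8(131)), (np.int64(-78), np.uint8(130)), (np.int64(-77), np.uint8(130)), (np.int64(-76), np.uint8(131)), (np.int64(-75), np.uint8(131)), (np.int64(-74), np.uint8(131)), (np.int64(-73), np.uint8(130)), (np.int64(-72), np.uint8(129)), (np.int64(-71), np.uint8(131)), (np.int64(-70), np.uint8(132)), (np.int64(-69), np.uint8(131)), (np.int64(-68), np.uint8(133)), (np.int64(-67), np.uint8(131)), (np.int64(-66), np.uint8(129)), (np.int64(-65), np.uint8(129)), (np.int64(-64), np.uint8(123)), (np.int64(-63), np.ui
[... 6067 characters left out ...]
nt64(13), np.uint8(81)), (np.int64(14), np.uint8(84)), (np.int64(15), np.uint8(66)), (np.int64(16), np.uint8(50)), (np.int64(17), np.uint8(42)), (np.int64(18), np.uint8(47)), (np.int64(19), np.uint8(82)), (np.int64(20), np.uint8(127)), (np.int64(21), np.uint8(168)), (np.int64(22), np.uint8(186)), (np.int64(23), np.uint8(188)), (np.int64(24), np.uint8(187)), (np.int64(25), np.uint8(187)), (np.int64(26), np.uint8(186)), (np.int64(27), np.uint8(186)), (np.int64(28), np.uint8(186)), (np.int64(29), np.uint8(187)), (np.int64(30), np.uint8(188)), (np.int64(31), np.uint8(187)), (np.int64(32), np.uint8(188)), (np.int64(33), np.uint8(191)), (np.int64(34), np.uint8(189)), (np.int64(35), np.uint8(192))]
```

```bash
python3 - <<'E'
from h import *
T=manip.get_image("top");S=manip.get_image("side")
tp=lambda t:np.array([190,268])+t*np.array([.7086,-.7056]); sp=lambda t:np.array([292.8,202.7])+t*np.array([.9473,.3203])
for n,a,b in(("band/black",-22.5,-18.3),("black/cap",21.3,12),("headback",-47.7,-34.6),("headfront",-62.2,-44.6)):
    P,e=tri(T,tp(a),S,sp(b)); print(n,P.round(4),round(e,4))
c=plane(T,[tp(-26.3),tp(26),tp(-.1),tp(-55)],.012); print(c.round(4), np.linalg.norm(c[0]-c[1]), np.degrees(np.arctan2(*(c[1]-c[0])[[1,0]])))
E
python3 go.py .47 .22 .16 133
```

```text
band/black [0.4645 0.3096 0.0114] 0.0077
black/cap [0.542  0.236  0.0144] 0.0097
headback [0.4205 0.3511 0.0099] 0.0069
headfront [0.3941 0.3738 0.0113] 0.009
[[0.4616 0.3159 0.012 ]
 [0.5559 0.229  0.012 ]
 [0.5084 0.2727 0.012 ]
 [0.4111 0.3624 0.012 ]] 0.12828414671039087 -42.66229822194975
t 7.45 pos [ 0.523  -0.2181  0.201 ] w 0.07994548950659183 rotvec [-5.0000e-02  5.0000e-02 -1.2206e+02] shift after rot [0.3565 0.26   0.041 ] before rot [ 0.0311 -0.4402  0.0409]
```

The measured poses fit the given sizes. The barrel's central height triangulates to 11–14 mm, its length to 128 mm and the rod to about 22 mm out.

| Object | Centre (m) | Yaw |
|---|---|---|
| Rest | (0.666, -0.0176) | -2° |
| Barrel | (0.508, 0.272) | -42.7° |

I'll grip the barrel with the tool at yaw 137.3°.

```bash
python3 -m pendant '[{"dx":0,"dy":0,"dz":0,"rx":0,"ry":0,"rz":-7.02,"hand":0.08},{"dx":0,"dy":0,"dz":0,"rx":0,"ry":0,"rz":-7.02,"hand":0.08},{"dx":0,"dy":0,"dz":0,"rx":0,"ry":0,"rz":-7.02,"hand":0.08},{"dx":0,"dy":0,"dz":0,"rx":0,"ry":0,"rz":-7.02,"hand":0.08},{"dx":0,"dy":0,"dz":0,"rx":0,"ry":0,"rz":-7.02,"hand":0.08},{"dx":0,"dy":0,"dz":0,"rx":0,"ry":0,"rz":-7.02,"hand":0.08},{"dx":0,"dy":0,"dz":0,"rx":0,"ry":0,"rz":-7.02,"hand":0.08},{"dx":0,"dy":0,"dz":0,"rx":0,"ry":0,"rz":-7.02,"hand":0.08},{"dx":0,"dy":0,"dz":0,"rx":0,"ry":0,"rz":-7.02,"hand":0.08}]' >/dev/null
python3 -m pendant '[{"dx":0,"dy":0,"dz":0,"rx":0,"ry":0,"rz":-7.02,"hand":0.08},{"dx":0,"dy":0,"dz":0,"rx":0,"ry":0,"rz":-7.02,"hand":0.08},{"dx":0,"dy":0,"dz":0,"rx":0,"ry":0,"rz":-7.02,"hand":0.08},{"dx":0,"dy":0,"dz":0,"rx":0,"ry":0,"rz":-7.02,"hand":0.08},{"dx":0,"dy":0,"dz":0,"rx":0,"ry":0,"rz":-7.02,"hand":0.08},{"dx":0,"dy":0,"dz":0,"rx":0,"ry":0,"rz":-7.02,"hand":0.08},{"dx":0,"dy":0,"dz":0,"rx":0,"ry":0,"rz":-7.02,"hand":0.08},{"dx":0,"dy":0,"dz":0,"rx":0,"ry":0,"rz":-7.02,"hand":0.08},{"dx":0,"dy":0,"dz":0,"rx":0,"ry":0,"rz":-7.02,"hand":0.08}]'
python3 go.py .508 .272 .15 137.3
```

```text
clock: 8.95
position: [0.5233, -0.2183, 0.2011]
ee_rot: [-0.0, 0.361, 0.932, -0.0]
contact_force: [0.1, 0.2, 0.5]
width: 0.0798
gripper_force: 0.0
t 8.95 pos [ 0.5233 -0.2183  0.2011] w 0.07977701226450722 rotvec [-0.06 -0.    0.34] shift after rot [0.3437 0.3499 0.0511] before rot [0.3416 0.352  0.0507]
```

```bash
python3 -m pendant '[{"dx":0.0286,"dy":0.0292,"dz":0,"rx":0,"ry":0,"rz":0.3,"hand":0.07},{"dx":0.0286,"dy":0.0292,"dz":0,"rx":0,"ry":0,"rz":0,"hand":0.07},{"dx":0.0286,"dy":0.0292,"dz":0,"rx":0,"ry":0,"rz":0,"hand":0.07},{"dx":0.0286,"dy":0.0292,"dz":0,"rx":0,"ry":0,"rz":0,"hand":0.07},{"dx":0.0286,"dy":0.0292,"dz":0,"rx":0,"ry":0,"rz":0,"hand":0.07},{"dx":0.0286,"dy":0.0292,"dz":0,"rx":0,"ry":0,"rz":0,"hand":0.07},{"dx":0.0286,"dy":0.0292,"dz":0,"rx":0,"ry":0,"rz":0,"hand":0.07},{"dx":0.0286,"dy":0.0292,"dz":0.005,"rx":0,"ry":0,"rz":0,"hand":0.07},{"dx":0.0286,"dy":0.0292,"dz":0.01,"rx":0,"ry":0,"rz":0,"hand":0.07},{"dx":0.0286,"dy":0.0292,"dz":0.015,"rx":0,"ry":0,"rz":0,"hand":0.07},{"dx":0.0286,"dy":0.0292,"dz":0.02,"rx":0,"ry":0,"rz":0,"hand":0.07},{"dx":0.0286,"dy":0.0292,"dz":0.02,"rx":0,"ry":0,"rz":0,"hand":0.07}]'>/dev/null
python3 -m pendant '[{"dx":0,"dy":0,"dz":0.02,"rx":0,"ry":0,"rz":0,"hand":0.07},{"dx":0,"dy":0,"dz":0,"rx":0,"ry":0,"rz":0,"hand":0.07},{"dx":0,"dy":0,"dz":0,"rx":0,"ry":0,"rz":0,"hand":0.07}]'
python3 go.py .508 .272 .005 137.3
```

```text
clock: 10.2
position: [0.5105, 0.2619, 0.1136]
ee_rot: [-0.0, 0.366, 0.931, -0.003]
contact_force: [0.6, -0.2, 0.9]
width: 0.0699
gripper_force: 0.0
t 10.2 pos [0.5105 0.2619 0.1136] w 0.06985332540331136 rotvec [-0.32  0.07 -0.24] shift after rot [0.0087 0.0058 0.1086] before rot [0.0088 0.0063 0.1085]
```

```bash
python3 -m pendant '[{"dx":0.0088,"dy":0.006,"dz":0.02,"rx":-0.3,"ry":0,"rz":-0.2,"hand":0.07},{"dx":0,"dy":0,"dz":0.03,"rx":0,"ry":0,"rz":0,"hand":0.07},{"dx":0,"dy":0,"dz":0.025,"rx":0,"ry":0,"rz":0,"hand":0.07},{"dx":0,"dy":0,"dz":0.015,"rx":0,"ry":0,"rz":0,"hand":0.07},{"dx":0,"dy":0,"dz":0.008,"rx":0,"ry":0,"rz":0,"hand":0.07},{"dx":0,"dy":0,"dz":0,"rx":0,"ry":0,"rz":0,"hand":0.07},{"dx":0,"dy":0,"dz":0,"rx":0,"ry":0,"rz":0,"hand":0.07}]'
python3 go.py .508 .272 .005 137.3
```

```text
clock: 10.78
position: [0.5114, 0.2722, 0.0187]
ee_rot: [0.003, 0.366, 0.931, 0.002]
contact_force: [0.3, 0.3, 0.3]
width: 0.0698
gripper_force: 0.0
t 10.7833 pos [0.5114 0.2722 0.0187] w 0.06977209390999979 rotvec [ 0.35  0.23 -0.18] shift after rot [ 0.0024 -0.0025  0.0137] before rot [ 0.0024 -0.0026  0.0136]
```

```bash
python3 -m pendant '[{"dx":0.0024,"dy":-0.0025,"dz":0.008,"rx":0.3,"ry":0.2,"rz":-0.2,"hand":0.07},{"dx":0,"dy":0,"dz":0.0055,"rx":0,"ry":0,"rz":0,"hand":0.07},{"dx":0,"dy":0,"dz":0,"rx":0,"ry":0,"rz":0,"hand":0.05},{"dx":0,"dy":0,"dz":0,"rx":0,"ry":0,"rz":0,"hand":0.035},{"dx":0,"dy":0,"dz":0,"rx":0,"ry":0,"rz":0,"hand":0.02},{"dx":0,"dy":0,"dz":0,"rx":0,"ry":0,"rz":0,"hand":0.015},{"dx":0,"dy":0,"dz":0,"rx":0,"ry":0,"rz":0,"hand":0.015},{"dx":0,"dy":0,"dz":0,"rx":0,"ry":0,"rz":0,"hand":0.015},{"dx":0,"dy":0,"dz":0,"rx":0,"ry":0,"rz":0,"hand":0.015}]' 60
python3 go.py .508 .272 .005 137.3
```

```text
clock: 11.53
position: [0.5067, 0.2724, 0.0047]
ee_rot: [-0.0, 0.363, 0.932, -0.0]
contact_force: [-1.1, -1.9, 6.3]
width: 0.0263
gripper_force: 61.6
t 11.5333 pos [0.5067 0.2724 0.0047] w 0.026263693187921894 rotvec [-0.05  0.    0.13] shift after rot [-0.0012  0.0006 -0.0003] before rot [-0.0012  0.0006 -0.0003]
```

```bash
python3 -m pendant '[{"dx":0,"dy":0,"dz":-0.015,"rx":0,"ry":0,"rz":0,"hand":0.015},{"dx":0,"dy":0,"dz":-0.03,"rx":0,"ry":0,"rz":0,"hand":0.015},{"dx":0,"dy":0,"dz":-0.04,"rx":0,"ry":0,"rz":0,"hand":0.015},{"dx":0,"dy":0,"dz":-0.04,"rx":0,"ry":0,"rz":0,"hand":0.015},{"dx":0,"dy":0,"dz":-0.03,"rx":0,"ry":0,"rz":0,"hand":0.015},{"dx":0,"dy":0,"dz":-0.02,"rx":0,"ry":0,"rz":-5,"hand":0.015},{"dx":0,"dy":0,"dz":0,"rx":0,"ry":0,"rz":-7,"hand":0.015},{"dx":0,"dy":0,"dz":0,"rx":0,"ry":0,"rz":-7,"hand":0.015},{"dx":0,"dy":0,"dz":0,"rx":0,"ry":0,"rz":-7,"hand":0.015},{"dx":0,"dy":0,"dz":0,"rx":0,"ry":0,"rz":-7,"hand":0.015},{"dx":0,"dy":0,"dz":0,"rx":0,"ry":0,"rz":-7.1,"hand":0.015}]'
python3 go.py .666 -.0176 .13 178
```

```text
clock: 12.45
position: [0.5066, 0.2728, 0.1781]
ee_rot: [-0.001, 0.019, 1.0, -0.0]
contact_force: [0.3, -0.2, -5.0]
width: 0.0265
gripper_force: 60.4
t 12.45 pos [0.5066 0.2728 0.1781] w 0.026508473509627636 rotvec [-0.01 -0.08 -0.16] shift after rot [-0.1694 -0.2846  0.0481] before rot [-0.1702 -0.2842  0.048 ]
```

```bash
python3 -m pendant '[{"dx":-0.01,"dy":-0.0166,"dz":0,"rx":0,"ry":0,"rz":-0.2,"hand":0.015},{"dx":-0.0188,"dy":-0.0316,"dz":0,"rx":0,"ry":0,"rz":0,"hand":0.015},{"dx":-0.0188,"dy":-0.0316,"dz":0,"rx":0,"ry":0,"rz":0,"hand":0.015},{"dx":-0.0188,"dy":-0.0316,"dz":0,"rx":0,"ry":0,"rz":0,"hand":0.015},{"dx":-0.0188,"dy":-0.0316,"dz":0,"rx":0,"ry":0,"rz":0,"hand":0.015},{"dx":-0.0188,"dy":-0.0316,"dz":0,"rx":0,"ry":0,"rz":0,"hand":0.015},{"dx":-0.0188,"dy":-0.0316,"dz":0,"rx":0,"ry":0,"rz":0,"hand":0.015},{"dx":-0.0188,"dy":-0.0316,"dz":0.01,"rx":0,"ry":0,"rz":0,"hand":0.015},{"dx":-0.0188,"dy":-0.0316,"dz":0.02,"rx":0,"ry":0,"rz":0,"hand":0.015},{"dx":-0.0088,"dy":-0.015,"dz":0.018,"rx":0,"ry":0,"rz":0,"hand":0.015},{"dx":0,"dy":0,"dz":0,"rx":0,"ry":0,"rz":0,"hand":0.015},{"dx":0,"dy":0,"dz":0,"rx":0,"ry":0,"rz":0,"hand":0.015}]'
python3 go.py .666 -.0176 .075 178
python3 - <<'E'
from h import *
T=manip.get_image("top");S=manip.get_image("side")
cv2.imwrite("pics/top6.png",T["frame"][:,:,::-1])
f=lambda im,r0,r1,c0,c1,w,h:cv2.resize(im["frame"][r0:r1,c0:c1,::-1],(w,h),interpolation=cv2.INTER_CUBIC)
o=np.zeros((600,800,3),np.uint8)
o[:,:300]=f(T,155,305,270,345,300,600)
o[:500,300:]=f(S,180,290,300,410,500,500)
cv2.imwrite("pics/crop6.png",o)
E
```

```text
clock: 13.45
position: [0.6634, -0.0189, 0.1283]
ee_rot: [-0.003, 0.021, 1.0, 0.001]
contact_force: [0.8, -0.0, -3.4]
width: 0.0267
gripper_force: 60.5
t 13.45 pos [ 0.6634 -0.0189  0.1283] w 0.026659160311997783 rotvec [ 0.07 -0.31 -0.44] shift after rot [-0.0026  0.0014  0.0533] before rot [-0.0028  0.0013  0.0532]
```

View pics/crop6.png

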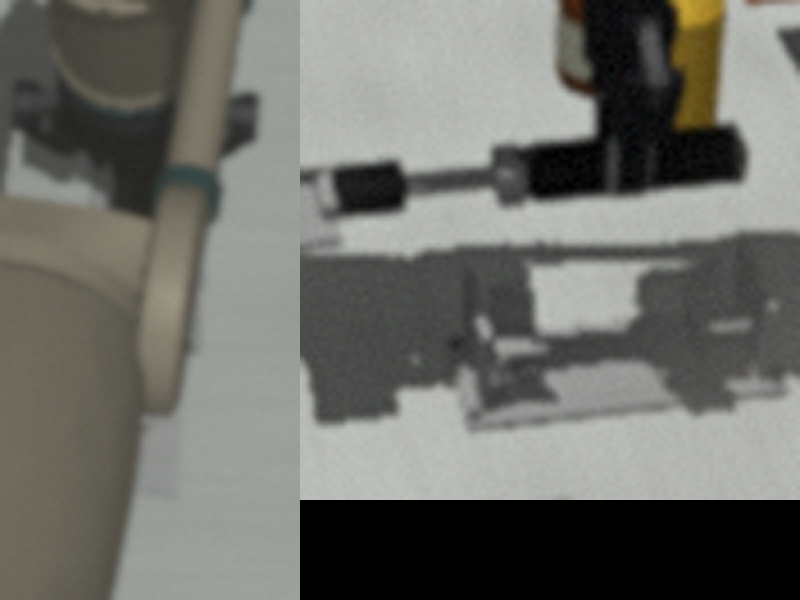

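The scraper hangs level above the rest. Its mouth is at crop (495,175) and its cap end at (747,155). I'll check its placing along the rest from the side view.

```bash
python3 - <<'E'
from h import *
S=manip.get_image("side")
f=lambda x,y:(300+(x-300)*.22,180+y*.22)
for n,p,z in(("mouth",(495,175),.136),("cap",(747,155),.136)): print(n,plane(S,f(*p),z)[0].round(4))
g=lambda x,y:(325+(x-300)/5,222+y/5)
for n,p,z in(("baseNR",(363,256),.003),("baseFR",(710,220),.003),("platefar top",(655,58),.058)): print(n,plane(S,g(*p),z)[0].round(4))
E
```

```text
mouth [ 0.5986 -0.0149  0.136 ]
cap [ 0.7286 -0.0241  0.136 ]
baseNR [ 0.5779 -0.0524  0.003 ]
baseFR [ 0.7499 -0.0606  0.003 ]
platefar top [0.737  0.0024 0.058 ]
```

```bash
python3 -m pendant '[{"dx":-0.001,"dy":0,"dz":0.015,"rx":0,"ry":-0.3,"rz":-0.2,"hand":0.015},{"dx":0,"dy":0,"dz":0.02,"rx":0,"ry":0,"rz":0,"hand":0.015},{"dx":0,"dy":0,"dz":0.02,"rx":0,"ry":0,"rz":0,"hand":0.015},{"dx":0,"dy":0,"dz":0.012,"rx":0,"ry":0,"rz":0,"hand":0.015},{"dx":0,"dy":0,"dz":0.006,"rx":0,"ry":0,"rz":0,"hand":0.015},{"dx":0,"dy":0,"dz":0,"rx":0,"ry":0,"rz":0,"hand":0.015},{"dx":0,"dy":0,"dz":0,"rx":0,"ry":0,"rz":0,"hand":0.015}]'
python3 go.py .6636 -.0189 .0307 177.8
```

```text
clock: 14.18
position: [0.6663, -0.0178, 0.0591]
ee_rot: [0.003, 0.018, 1.0, -0.0]
contact_force: [0.4, 0.3, -4.0]
width: 0.0267
gripper_force: 60.4
t 14.1833 pos [ 0.6663 -0.0178  0.0591] w 0.02665311685919914 rotvec [-0.01  0.36  0.14] shift after rot [ 0.0027 -0.0012  0.0284] before rot [ 0.0029 -0.0012  0.0284]
```

```bash
python3 -m pendant '[{"dx":0.0013,"dy":-0.0007,"dz":0.007,"rx":0,"ry":0.3,"rz":0.1,"hand":0.015},{"dx":0,"dy":0,"dz":0.006,"rx":0,"ry":0,"rz":0,"hand":0.015},{"dx":0,"dy":0,"dz":0.005,"rx":0,"ry":0,"rz":0,"hand":0.015},{"dx":0,"dy":0,"dz":0,"rx":0,"ry":0,"rz":0,"hand":0.015},{"dx":0,"dy":0,"dz":0,"rx":0,"ry":0,"rz":0,"hand":0.015}]'
python3 go.py .665 -.0185 .0307 177.8
```

```text
clock: 14.6
position: [0.6641, -0.019, 0.0398]
ee_rot: [-0.001, 0.019, 1.0, -0.0]
contact_force: [-0.3, -1.3, -3.3]
width: 0.0268
gripper_force: 60.5
t 14.6 pos [ 0.6641 -0.019   0.0398] w 0.026813781431708084 rotvec [-0.   -0.07 -0.01] shift after rot [-0.0008  0.0005  0.0091] before rot [-0.0009  0.0005  0.0091]
```

```bash
python3 -m pendant '[{"dx":0,"dy":0,"dz":0.004,"rx":0,"ry":0,"rz":0,"hand":0.015},{"dx":0,"dy":0,"dz":0.003,"rx":0,"ry":0,"rz":0,"hand":0.015},{"dx":0,"dy":0,"dz":0.002,"rx":0,"ry":0,"rz":0,"hand":0.015},{"dx":0,"dy":0,"dz":0,"rx":0,"ry":0,"rz":0,"hand":0.015},{"dx":0,"dy":0,"dz":0,"rx":0,"ry":0,"rz":0,"hand":0.015}]'
```

```text
clock: 15.02
position: [0.6645, -0.0189, 0.0312]
ee_rot: [-0.0, 0.019, 1.0, -0.0]
contact_force: [0.1, -0.3, -4.2]
width: 0.0266
gripper_force: 60.5
```

```bash
python3 -m pendant '[{"dx":0,"dy":0,"dz":0.0015,"rx":0,"ry":0,"rz":0,"hand":0.015},{"dx":0,"dy":0,"dz":0,"rx":0,"ry":0,"rz":0,"hand":0.015},{"dx":0,"dy":0,"dz":0,"rx":0,"ry":0,"rz":0,"hand":0.015}]'
python3 -m pendant '[{"dx":0,"dy":0,"dz":0,"rx":0,"ry":0,"rz":0,"hand":0.03},{"dx":0,"dy":0,"dz":0,"rx":0,"ry":0,"rz":0,"hand":0.045},{"dx":0,"dy":0,"dz":0,"rx":0,"ry":0,"rz":0,"hand":0.055},{"dx":0,"dy":0,"dz":0,"rx":0,"ry":0,"rz":0,"hand":0.055},{"dx":0,"dy":0,"dz":-0.02,"rx":0,"ry":0,"rz":0,"hand":0.055},{"dx":0,"dy":0,"dz":-0.03,"rx":0,"ry":0,"rz":0,"hand":0.055},{"dx":0,"dy":0,"dz":-0.04,"rx":0,"ry":0,"rz":0,"hand":0.055},{"dx":0,"dy":0,"dz":-0.03,"rx":0,"ry":0,"rz":0,"hand":0.055},{"dx":0,"dy":0,"dz":0,"rx":0,"ry":0,"rz":0,"hand":0.055}]'
python3 go.py .53 -.014 .15 178
python3 - <<'E'
from h import *
T=manip.get_image("top");S=manip.get_image("side")
cv2.imwrite("pics/top7.png",T["frame"][:,:,::-1]);cv2.imwrite("pics/side7.png",S["frame"][:,:,::-1])
f=lambda im,r0,r1,c0,c1,w,h:cv2.resize(im["frame"][r0:r1,c0:c1,::-1],(w,h),interpolation=cv2.INTER_CUBIC)
o=np.zeros((600,800,3),np.uint8)
o[:,:300]=f(T,155,305,270,345,300,600)
o[:500,300:]=f(S,190,300,300,410,500,500)
cv2.imwrite("pics/crop7.png",o)
E
```

```text
clock: 15.27
position: [0.6647, -0.0189, 0.0308]
ee_rot: [0.0, 0.019, 1.0, -0.0]
contact_force: [-1.9, 0.5, 2.8]
width: 0.0268
gripper_force: 61.3
clock: 16.02
position: [0.6691, -0.0195, 0.1576]
ee_rot: [0.007, 0.019, 1.0, -0.001]
contact_force: [1.1, -0.9, 0.2]
width: 0.0553
gripper_force: 0.0
t 16.0167 pos [ 0.6691 -0.0195  0.1576] w 0.05526020525099042 rotvec [-0.09  0.8  -0.2 ] shift after rot [0.1392 0.0006 0.0076] before rot [1.393e-01 1.000e-04 5.600e-03]
```

View pics/crop7.png

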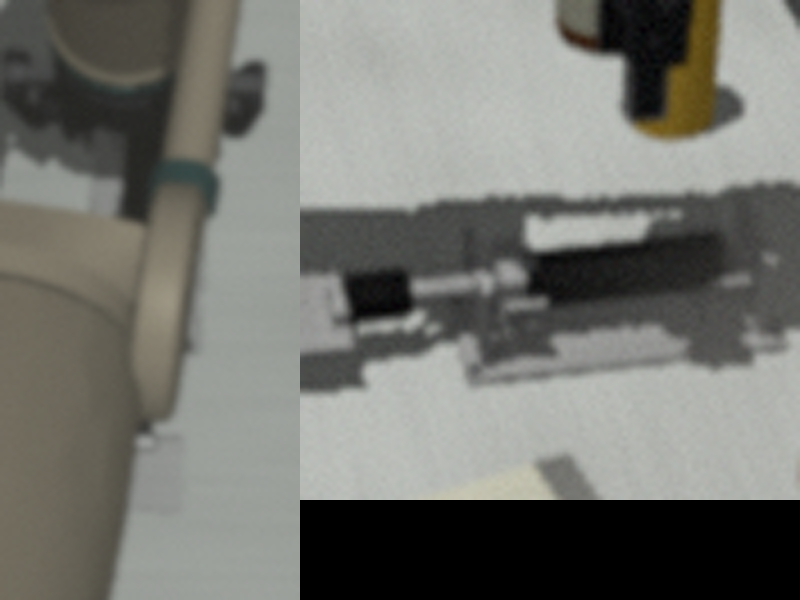

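The scraper is seated: barrel between the plates, rod through the slot, head outside at crop (379,293), which is side pixel (317.4,254.5). Next I'll work out where to grip the head.

```bash
python3 - <<'E'
from h import *
S=manip.get_image("side")
f=lambda x,y:(300+(x-300)*.22,190+y*.22)
for n,p,z in(("head",(379,293),.038),("headF",(347,297),.038),("headB",(411,289),.038),("capend",(724,255),.040),("mouth",(497,272),.042)): print(n,plane(S,f(*p),z)[0].round(4))
E
python3 go.py .529 -.0138 .08 178
```

```text
head [ 0.5357 -0.0142  0.038 ]
headF [ 0.5184 -0.0141  0.038 ]
headB [ 0.553  -0.0144  0.038 ]
capend [ 0.7238 -0.0226  0.04  ]
mouth [ 0.6    -0.0144  0.042 ]
t 16.1667 pos [ 0.6642 -0.0189  0.1497] w 0.054934190760488916 rotvec [-0.01 -0.02 -0.2 ] shift after rot [0.1353 0.0003 0.0697] before rot [ 1.353e-01 -1.000e-04  6.970e-02]
```

```bash
python3 -m pendant '[{"dx":0.025,"dy":0,"dz":0,"rx":0,"ry":0,"rz":-0.2,"hand":0.06},{"dx":0.035,"dy":0,"dz":0,"rx":0,"ry":0,"rz":0,"hand":0.06},{"dx":0.035,"dy":0,"dz":0,"rx":0,"ry":0,"rz":0,"hand":0.06},{"dx":0.025,"dy":0,"dz":0,"rx":0,"ry":0,"rz":0,"hand":0.06},{"dx":0.008,"dy":0,"dz":0.02,"rx":0,"ry":0,"rz":0,"hand":0.06},{"dx":0,"dy":0,"dz":0.03,"rx":0,"ry":0,"rz":0,"hand":0.06},{"dx":0,"dy":0,"dz":0.02,"rx":0,"ry":0,"rz":0,"hand":0.06},{"dx":0,"dy":0,"dz":0,"rx":0,"ry":0,"rz":0,"hand":0.06},{"dx":0,"dy":0,"dz":0,"rx":0,"ry":0,"rz":0,"hand":0.06}]'
python3 go.py .536 -.014 .02 178
```

```text
clock: 16.92
position: [0.5347, -0.0141, 0.0778]
ee_rot: [-0.003, 0.018, 1.0, 0.0]
contact_force: [0.1, 0.3, -1.4]
width: 0.0598
gripper_force: 0.0
t 16.9167 pos [ 0.5347 -0.0141  0.0778] w 0.05980534468123329 rotvec [ 0.03 -0.33 -0.01] shift after rot [-0.0013  0.0002  0.0578] before rot [-0.0017  0.0001  0.0577]
```

```bash
python3 -m pendant '[{"dx":-0.0015,"dy":0,"dz":0.02,"rx":0,"ry":-0.3,"rz":0,"hand":0.06},{"dx":0,"dy":0,"dz":0.02,"rx":0,"ry":0,"rz":0,"hand":0.06},{"dx":0,"dy":0,"dz":0.012,"rx":0,"ry":0,"rz":0,"hand":0.06},{"dx":0,"dy":0,"dz":0.005,"rx":0,"ry":0,"rz":0,"hand":0.06},{"dx":0,"dy":0,"dz":0,"rx":0,"ry":0,"rz":0,"hand":0.06},{"dx":0,"dy":0,"dz":0,"rx":0,"ry":0,"rz":0,"hand":0.06}]'
python3 -m pendant '[{"dx":0,"dy":0,"dz":0,"rx":0,"ry":0,"rz":0,"hand":0.04},{"dx":0,"dy":0,"dz":0,"rx":0,"ry":0,"rz":0,"hand":0.025},{"dx":0,"dy":0,"dz":0,"rx":0,"ry":0,"rz":0,"hand":0.01},{"dx":0,"dy":0,"dz":0,"rx":0,"ry":0,"rz":0,"hand":0.01},{"dx":0,"dy":0,"dz":0,"rx":0,"ry":0,"rz":0,"hand":0.01},{"dx":0,"dy":0,"dz":0,"rx":0,"ry":0,"rz":0,"hand":0.01}]' 60
```

```text
clock: 17.42
position: [0.5391, -0.0146, 0.0236]
ee_rot: [0.003, 0.017, 1.0, -0.0]
contact_force: [-0.2, -0.1, -0.2]
width: 0.0599
gripper_force: 0.0
clock: 17.92
position: [0.5389, -0.0145, 0.0236]
ee_rot: [0.003, 0.017, 1.0, -0.0]
contact_force: [-0.9, 0.0, 5.8]
width: 0.0229
gripper_force: 62.7
```

```bash
python3 -m pendant '[{"dx":0.003,"dy":0,"dz":0,"rx":0,"ry":0,"rz":0,"hand":0.01},{"dx":0.005,"dy":0,"dz":0,"rx":0,"ry":0,"rz":0,"hand":0.01},{"dx":0.005,"dy":0,"dz":0,"rx":0,"ry":0,"rz":0,"hand":0.01},{"dx":0.005,"dy":0,"dz":0,"rx":0,"ry":0,"rz":0,"hand":0.01}]'
python3 -m pendant '[{"dx":0.006,"dy":0,"dz":0,"rx":0,"ry":0,"rz":0,"hand":0.01},{"dx":0.006,"dy":0,"dz":0,"rx":0,"ry":0,"rz":0,"hand":0.01},{"dx":0.006,"dy":0,"dz":0,"rx":0,"ry":0,"rz":0,"hand":0.01},{"dx":0.006,"dy":0,"dz":0,"rx":0,"ry":0,"rz":0,"hand":0.01},{"dx":0.006,"dy":0,"dz":0,"rx":0,"ry":0,"rz":0,"hand":0.01}]'
```

```text
clock: 18.25
position: [0.5215, -0.0141, 0.0233]
ee_rot: [0.004, 0.017, 1.0, -0.0]
contact_force: [4.0, -0.0, 5.1]
width: 0.0227
gripper_force: 62.5
clock: 18.67
position: [0.4901, -0.0129, 0.0228]
ee_rot: [0.003, 0.018, 1.0, -0.0]
contact_force: [5.0, 0.0, 5.1]
width: 0.023
gripper_force: 62.7
```

```bash
python3 -m pendant '[{"dx":0.004,"dy":0,"dz":0,"rx":0,"ry":0,"rz":0,"hand":0.01},{"dx":0.004,"dy":0,"dz":0,"rx":0,"ry":0,"rz":0,"hand":0.01},{"dx":0.004,"dy":0,"dz":0,"rx":0,"ry":0,"rz":0,"hand":0.01},{"dx":0,"dy":0,"dz":0,"rx":0,"ry":0,"rz":0,"hand":0.01}]'
python3 -m pendant '[{"dx":0.003,"dy":0,"dz":0,"rx":0,"ry":0,"rz":0,"hand":0.01},{"dx":0.002,"dy":0,"dz":0,"rx":0,"ry":0,"rz":0,"hand":0.01},{"dx":0,"dy":0,"dz":0,"rx":0,"ry":0,"rz":0,"hand":0.01}]'
```

```text
clock: 19.0
position: [0.4763, -0.0122, 0.0224]
ee_rot: [0.001, 0.018, 1.0, -0.0]
contact_force: [1.2, -1.7, 7.5]
width: 0.0226
gripper_force: 62.9
clock: 19.25
position: [0.4714, -0.0121, 0.0224]
ee_rot: [0.001, 0.018, 1.0, -0.0]
contact_force: [1.2, -1.8, 7.4]
width: 0.0229
gripper_force: 62.9
```

```bash
python3 -m pendant '[{"dx":0.003,"dy":0,"dz":0,"rx":0,"ry":0,"rz":0,"hand":0.01},{"dx":0.003,"dy":0,"dz":0,"rx":0,"ry":0,"rz":0,"hand":0.01}]'
python3 - <<'E'
from h import *
S=manip.get_image("side");cv2.imwrite("pics/side8.png",S["frame"][:,:,::-1])
gr=cv2.cvtColor(S["frame"],cv2.COLOR_RGB2GRAY)
# profile along the tool axis, top line of barrel
for z in(.045,):
    x=np.arange(.45,.75,.004);P=np.c_[x,-.0189+(.6645-x)*.0384-.006,np.full_like(x,z)]
    q=proj(S,P).astype(np.float32); v=cv2.remap(gr,q[:,:1].T.copy(),q[:,1:].T.copy(),cv2.INTER_LINEAR)[0]
    print(z,[(int(round(a*1000)),int(b)) for a,b in zip(x,v)])
E
```

```text
clock: 19.42
position: [0.4679, -0.0121, 0.0226]
ee_rot: [0.004, 0.018, 1.0, -0.0]
contact_force: [5.4, -0.5, 4.5]
width: 0.023
gripper_force: 62.6
0.045 [(450, 34), (454, 37), (458, 35), (462, 33), (466, 30), (470, 30), (474, 29), (478, 30), (482, 57), (486, 71), (490, 68), (494, 68), (498, 66), (502, 67), (506, 67), (510, 66), (514, 68), (518, 67), (522, 64), (526, 64), (530, 69), (534, 69), (538, 63), (542, 66), (546, 65), (550, 63), (554, 66), (558, 62), (562, 65), (566, 65), (570, 89), (574, 139), (578, 147), (582, 141), (586, 135), (590, 147), (594, 129), (598, 138), (602, 149), (606, 134), (610, 71), (614, 23), (618, 22), (622, 25), (626, 23), (630, 24), (634, 23), (638, 24), (642, 25), (646, 27), (650, 28), (654, 30), (658, 30), (662, 31), (666, 38), (670, 32), (674, 34), (678, 36), (682, 37), (686, 39), (690, 42), (694, 44), (698, 42), (702, 44), (706, 45), (710, 45), (714, 55), (718, 87), (722, 101), (726, 97), (730, 88), (734, 85), (738, 91), (742, 126), (746, 161)]
```

```bash
python3 -m pendant '[{"dx":0.002,"dy":0,"dz":0,"rx":0,"ry":0,"rz":0,"hand":0.01},{"dx":0.002,"dy":0,"dz":0,"rx":0,"ry":0,"rz":0,"hand":0.01},{"dx":0.002,"dy":0,"dz":0,"rx":0,"ry":0,"rz":0,"hand":0.01}]'
python3 - <<'E'
from h import *
S=manip.get_image("side");cv2.imwrite("pics/side9.png",S["frame"][:,:,::-1])
for n in("side7","side8","side9"):
    gr=cv2.imread(f"pics/{n}.png",0)
    x=np.arange(.45,.75,.001);P=np.c_[x,-.0189+(.6645-x)*.0384-.006,np.full_like(x,.045)]
    q=proj(S,P).astype(np.float32); v=cv2.remap(gr,q[:,:1].T.copy(),q[:,1:].T.copy(),cv2.INTER_LINEAR)[0]
    m=(x>.6)&(x<.625);print(n,"band/black",x[m][np.argmin(abs(v[m].astype(int)-80))], "cap", [(int(a*1000),int(b)) for a,b in zip(x,v)][255:295:3])
    m=(x>.47)&(x<.57);print([int(b) for b in v[m]][::4])
E
```

```text
clock: 19.72
position: [0.4647, -0.0122, 0.023]
ee_rot: [0.006, 0.018, 1.0, -0.0]
contact_force: [12.7, -0.1, 0.3]
width: 0.0231
gripper_force: 62.2
side7 band/black 0.6140000000000001 cap [(705, 37), (708, 38), (711, 37), (714, 38), (717, 43), (720, 50), (723, 59), (726, 63), (729, 67), (732, 71), (735, 73), (738, 70), (741, 81), (744, 92)]
[113, 149, 149, 149, 150, 145, 145, 151, 149, 137, 145, 127, 45, 17, 21, 18, 20, 19, 14, 19, 69, 138, 146, 143, 140]
side8 band/black 0.6090000000000002 cap [(705, 43), (708, 44), (711, 44), (714, 54), (717, 81), (720, 96), (723, 101), (726, 97), (729, 88), (732, 87), (735, 87), (738, 90), (741, 113), (744, 148)]
[30, 29, 29, 57, 71, 67, 68, 66, 66, 67, 66, 67, 66, 64, 63, 68, 68, 62, 66, 65, 62, 65, 62, 65, 64]
side9 band/black 0.6060000000000001 cap [(705, 43), (708, 43), (711, 58), (714, 90), (717, 100), (720, 120), (723, 139), (726, 119), (729, 88), (732, 85), (735, 84), (738, 90), (741, 116), (744, 148)]
[27, 30, 53, 68, 70, 67, 73, 71, 65, 64, 69, 66, 64, 62, 66, 63, 67, 65, 64, 65, 63, 63, 67, 64, 100]
```

```bash
python3 -m pendant '[{"dx":0.002,"dy":0,"dz":0,"rx":0,"ry":0,"rz":0,"hand":0.01},{"dx":0.002,"dy":0,"dz":0,"rx":0,"ry":0,"rz":0,"hand":0.01},{"dx":0,"dy":0,"dz":0,"rx":0,"ry":0,"rz":0,"hand":0.01},{"dx":0,"dy":0,"dz":0,"rx":0,"ry":0,"rz":0,"hand":0.01}]'
```

```text
clock: 20.1
position: [0.4647, -0.0124, 0.0235]
ee_rot: [0.01, 0.017, 1.0, -0.001]
contact_force: [16.6, 1.5, -3.0]
width: 0.0231
gripper_force: 61.6
```

The TCP has stopped against a firm 16 N, so the rod is at its stop. I'll relax the pull, let go, withdraw, and check the button numerically.

```bash
python3 -m pendant '[{"dx":-0.002,"dy":0,"dz":0,"rx":0,"ry":0,"rz":0,"hand":0.01},{"dx":-0.002,"dy":0,"dz":0,"rx":0,"ry":0,"rz":0,"hand":0.01},{"dx":0,"dy":0,"dz":0,"rx":0,"ry":0,"rz":0,"hand":0.01}]'
python3 -m pendant '[{"dx":0,"dy":0,"dz":0,"rx":0,"ry":0,"rz":0,"hand":0.03},{"dx":0,"dy":0,"dz":0,"rx":0,"ry":0,"rz":0,"hand":0.05},{"dx":0,"dy":0,"dz":0,"rx":0,"ry":0,"rz":0,"hand":0.06},{"dx":0,"dy":0,"dz":0,"rx":0,"ry":0,"rz":0,"hand":0.06},{"dx":0,"dy":0,"dz":-0.02,"rx":0,"ry":0,"rz":0,"hand":0.06},{"dx":0,"dy":0,"dz":-0.03,"rx":0,"ry":0,"rz":0,"hand":0.06},{"dx":0,"dy":0,"dz":-0.04,"rx":0,"ry":0,"rz":0,"hand":0.06},{"dx":0,"dy":0,"dz":-0.04,"rx":0,"ry":0,"rz":0,"hand":0.06},{"dx":0,"dy":0,"dz":-0.03,"rx":0,"ry":0,"rz":0,"hand":0.06}]'
python3 go.py .3 -.45 .22 178
```

```text
clock: 20.35
position: [0.4647, -0.0122, 0.0229]
ee_rot: [0.006, 0.017, 1.0, -0.0]
contact_force: [10.1, 0.0, 2.0]
width: 0.0229
gripper_force: 62.4
clock: 21.1
position: [0.4597, -0.0116, 0.1848]
ee_rot: [0.002, 0.017, 1.0, -0.0]
contact_force: [0.6, -0.1, -0.3]
width: 0.0601
gripper_force: 0.0
t 21.1 pos [ 0.4597 -0.0116  0.1848] w 0.0601105922294697 rotvec [-0.01  0.27  0.  ] shift after rot [ 0.1443 -0.4437 -0.0352] before rot [ 0.1441 -0.4437 -0.0358]
```

```bash
python3 -m pendant '[{"dx":0.0125,"dy":-0.038,"dz":-0.002,"rx":0,"ry":0,"rz":0,"hand":0.06},{"dx":0.0125,"dy":-0.038,"dz":-0.002,"rx":0,"ry":0,"rz":0,"hand":0.06},{"dx":0.0125,"dy":-0.038,"dz":-0.002,"rx":0,"ry":0,"rz":0,"hand":0.06},{"dx":0.0125,"dy":-0.038,"dz":-0.002,"rx":0,"ry":0,"rz":0,"hand":0.06},{"dx":0.0125,"dy":-0.038,"dz":-0.002,"rx":0,"ry":0,"rz":0,"hand":0.06},{"dx":0.0125,"dy":-0.038,"dz":-0.002,"rx":0,"ry":0,"rz":0,"hand":0.06},{"dx":0.0125,"dy":-0.038,"dz":-0.002,"rx":0,"ry":0,"rz":0,"hand":0.06},{"dx":0.0125,"dy":-0.038,"dz":-0.002,"rx":0,"ry":0,"rz":0,"hand":0.06},{"dx":0.0125,"dy":-0.038,"dz":-0.002,"rx":0,"ry":0,"rz":0,"hand":0.06},{"dx":0.0125,"dy":-0.038,"dz":-0.002,"rx":0,"ry":0,"rz":0,"hand":0.06},{"dx":0.0125,"dy":-0.038,"dz":-0.002,"rx":0,"ry":0,"rz":0,"hand":0.06}]'
python3 - <<'E'
from h import *
import m1
for n in("top","side"):
    d=manip.get_image(n);cv2.imwrite(f"pics/{n}10.png",d["frame"][:,:,::-1])
    gr=cv2.cvtColor(d["frame"],cv2.COLOR_RGB2GRAY)
    for z,off in((.050,0),(.050,.007),(.050,-.007),(.054,0),(.038,0)):
        x=np.arange(.43,.75,.003);P=np.c_[x,-.0189+(.6645-x)*.0384+off,np.full_like(x,z)]
        q=proj(d,P).astype(np.float32); v=cv2.remap(gr,q[:,:1].T.copy(),q[:,1:].T.copy(),cv2.INTER_LINEAR)[0]
        print(n,z,off,q[60],*v)
    if n=="top": T=d
c=m1.paper(T,(386,263));r=cv2.minAreaRect(plane(T,c[:,0],.06)[:,:2].astype(np.float32));print("pad now",r)
E
```

```text
clock: 22.02
position: [0.3064, -0.425, 0.2031]
ee_rot: [0.002, 0.018, 1.0, 0.001]
contact_force: [0.7, -0.0, 0.6]
width: 0.06
gripper_force: 0.0
top 0.05 0 [305.36902 226.38701] 102 108 128 148 130 85 62 59 59 57 58 56 55 54 53 54 68 100 123 127 128 129 129 128 129 129 129 127 127 127 126 126 125 126 127 127 127 128 128 128 128 127 128 127 127 125 125 124 124 124 124 125 125 122 121 137 154 150 130 112 103 89 69 58 55 54 55 55 54 54 54 54 53 53 53 53 54 53 53 53 52 53 53 53 52 51 52 51 51 51 51 51 51 51 53 74 93 102 102 91 82 79 79 82 104 130 145
top 0.05 0.007 [302.5439  226.35883] 76 76 82 97 94 71 58 57 57 54 55 54 53 53 52 53 62 86 108 113 112 111 111 112 112 109 108 107 108 113 118 119 117 115 114 113 112 111 112 113 112 113 120 122 121 119 116 113 116 117 112 107 109 110 111 126 144 144 130 110 94 80 64 57 54 54 53 54 53 54 53 53 51 53 54 53 52 52 52 52 52 52 53 51 51 51 51 51 51 51 51 51 51 51 54 73 94 102 101 91 82 79 80 85 107 131 144
top 0.05 -0.007 [308.19388 226.41519] 151 146 146 155 134 90 66 66 66 64 63 62 63 63 64 71 91 121 139 142 143 144 146 148 148 148 145 143 143
[... 2588 characters left out ...]
170 169 154 135 125 84 49 53 60 63 63 64 61 58 55 56 58 59 63 66 62 53 57 58 58 62 67 68 65 60 62 62 62 63 67 60 52 52 63 90 105 117 141 164 146 102 91 107 145 171 183 192
side 0.038 0 [347.5686  251.19673] 90 122 161 163 113 56 47 47 48 52 44 44 43 42 40 56 109 152 157 158 161 161 160 159 156 155 155 157 158 156 156 156 152 153 154 154 154 154 150 153 151 149 152 152 151 152 151 148 149 149 151 150 138 145 168 164 154 152 140 104 45 23 23 26 25 28 25 27 29 28 32 29 30 32 33 33 38 36 36 38 37 41 41 42 42 44 48 44 47 48 48 49 46 48 57 80 99 111 145 146 115 94 94 97 108 139 171
pad now ((0.5144665837287903, -0.21877242624759674), (0.15540918707847595, 0.060689378529787064), 11.577879905700684)
```

```bash
python3 - <<'E'
from h import *
d=manip.get_image("side")
for n,sh in(("side7",.008),("side10",0)):
    gr=cv2.imread(f"pics/{n}.png",0)
    for z,off in((.050,.004),(.050,0),(.050,-.004)):
        x=np.arange(.585,.64,.003)+sh;P=np.c_[x,-.0189+(.6645-x)*.0384+off,np.full_like(x,z)]
        q=proj(d,P).astype(np.float32); v=cv2.remap(gr,q[:,:1].T.copy(),q[:,1:].T.copy(),cv2.INTER_LINEAR)[0]
        print(n,off,*v)
E
```

```text
side7 0.004 69 72 89 98 95 85 70 51 46 42 38 38 38 41 37 34 35 31 39
side7 0 74 84 116 132 129 111 83 58 48 36 18 15 14 16 17 19 14 19 20
side7 -0.004 96 104 131 148 148 130 95 62 45 31 18 17 19 18 15 20 19 21 22
side10 0.004 78 85 129 164 168 166 146 135 115 70 44 43 45 47 49 51 51 48 46
side10 0 87 101 134 156 169 160 137 128 103 64 34 24 21 24 25 21 27 23 22
side10 -0.004 113 132 149 162 169 162 131 102 72 43 27 21 22 23 22 21 23 22 24
```

The hole was dark before (58/48) and is now bright steel (128/103). The head sits 131 mm from the mouth, so the rod is at 0.081 and locked. Handing in.

```bash
python3 -c "
from rig import manip
print(manip.sign_off())"
```

```text
the job is handed in; nothing more can be done
None
```

The job is handed in at about 22 s on the clock: the order pad sits flush on the pile, and the scraper lies in the rest with its head pulled out to 0.081 m; the camera readings show the lock button up.

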